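Put the blue paint marker away in its cup

TASK

The blue paint marker is finished with: pick it up, carry it over to the little wooden rack and stand it cap down in the blue cup, all the way in, then let go. The red and yellow markers are still in use, so leave them standing where they are.

Things in the scene. Friction and masses are not known exactly. Their poses are not given: they have to be found in the camera images.
- marker_blue: Fat blue paint marker, a round stick 28 mm in diameter, 140 mm long, 50 to 100 g, standing on its flat black cap (lowest 44 mm); the rest is blue with a white band from 66 to 88 mm up. Origin: centre of the flat cap end (underside); z runs from cap to tail, up at the start. Gripped across its diameter 95 to 120 mm up from the cap end, the fingertips stay above the cup rim.
- marker_red: Red paint marker of the same size (28 mm diameter, 140 mm tall), standing on its black cap on the table, to be left alone. Origin and axes as for the blue one. The markers stand at least 105 mm apart, centre to centre.
- marker_yellow: Yellow paint marker of the same size, standing on its black cap on the table, to be left alone. Origin and axes as for the blue one.
- blue_cup (a point): Centre of the blue cup's open mouth, level with its rim, 88 mm above the table. Rigid tapered cup, 52 mm wide inside at the mouth, 41 mm at its flat floor 70 mm below; wall 3 mm. Fixed on a wooden board (74 x 150 x 12 mm, fixed, turned any way round) beside an equal red cup, 74 mm away along this point's -y axis; z is up. A marker in it sticks out 70 mm and may lean a little.
Not all that is in view belongs to the job. Of the things that look like the marker_blue, the middle-sized one is meant.

How it is judged:
By the outcome, as a careful person would: the job done as asked, in the order asked, and still so for the second after the job is handed in, with the robot touching nothing.
It also fails if it takes over 48 s, if anything falls off the work surface, if the arm or the gripper's body presses on something with over 40 N, if the wrist force passes 120 N, or if a joint passes its speed limit or range.

ROBOT

A 6-joint arm with a two-finger parallel gripper is mounted at the origin on the work surface. World frame = base frame: x ahead of the robot, y to its left, z up, the work surface at z = 0. Lengths are in m, angles in rad, forces in N, time in s.
With the tool pointing down it reaches from about 0.35 to 0.8 m from the base axis. Payload 7.3 kg.
Tool frame: the origin (TCP) lies midway between the tips of the shut fingers; the grasp point (between the pads) lies 19 mm behind it; x points along the fingers, z is the direction in which the jaws open and shut, and the axes are right-handed (so a half turn about x gives the same grasp; the last joint's range is limited). The gripper opens to 85 mm and grips with 20 to 120 N. Pads are 22 mm wide; open, the fingers measure 114 mm over their backs; the gripper's body (76 mm by 85 mm) begins 54 mm behind the grasp point. The pads swing forward as they close: fully open they stand 13 mm farther back than shut.
Start: joints at [0.963, 0.342, 1.524, -0, 1.275, -0.146], TCP at [0.234, 0.47, 0.231] pointing down, gripper open.
Joint ranges: [-2.53, 2.53], [-0.77, 2.02], [0.04, 2.7], [-1, 4.14], [0.28, 2.66], [-3.11, 3.11]. Speed limits (rad/s): [2.57, 2.57, 3.14, 3.14, 3.14, 3.14].

INTERFACE

Orientations are given as a unit quaternion [x, y, z, w].
In Python, from bench import bot gives the robot as it stands.
- The arm moves only by the tool move_arm, never from a script. Its argument "moves" is a list of rows, each an object of numbers: "tx", "ty", "tz": the shift along the tool's x, y, z each as a share of 0.025 m, from -1 to 1; "wx", "wy", "wz": the turn, a rotation vector about the tool's x, y, z each as a share of 5 degrees, from -1 to 1; "fingers": the gripper's target within -1 to 1 (fully open at 1, half-way at 0, shut at -1). In form: [{"tx": .., "ty": .., "tz": .., "wx": .., "wy": .., "wz": .., "fingers": ..}, ...]. A call has 1 to 20 rows; each row shifts and turns the pose as measured when the row begins, along the tool's axes as they then stand; what a row does not reach is not made up. A row lasts 1/12 s, in which the tool goes at most 41.7 mm and 7.16 degrees, less where a joint would pass 70% of its speed; a pose out of reach is approached as far as the arm can. A call with a number of a shift or a turn outside -1 to 1 is refused whole. A call with a gripper value outside its range is refused whole. The fingers move at their own pace and stop on an object; "squeeze" is the grip in N (left out, the last holds). Time passes only in rows, so rows that do not move let the fingers close. It gives the time, the measured TCP pose, the force and the opening at its end, in the units of the state.
- bot.read_state(): the state, without advancing time (a new reading comes with each control period).
- bot.capture(name): name is "side" or "top" or "wrist"; returns the picture (400x640x3 uint8, red, green, blue); there is no depth.
- bot.camera_info(name): a dict with "fovy" (degrees; the focal length in pixels is half the picture's height over the tangent of half this angle, whatever the lens; pixels are square), "cx", "cy" (the principal point, pixels), "dist" ([k1, k2, p1, p2, k3] as OpenCV has them; the pictures are not rectified), "eye" and "rotation" of the camera in the world; the wrist camera has in their place "tool_from_camera" (4x4, takes a point from camera to tool coordinates, whose origin is the TCP and whose axes are the tool frame's). Camera axes: x right, y up, looking along -z (the intrinsics and any distortion apply to the point x, -y, -z); pixel columns grow to the right and rows downward; lengths in m; the calibration is good to about 2 mm. A picture is of the moment at which its call begins: read the wrist's pose just before it. camera_info takes no time and is no camera call.
- bot.hand_in(): hands the job in, once; it reports no verdict.
The state is a dict: "time": time; "q": joint angles; "joint_velocities": joint speeds; "joint_efforts": joint torques, N m; "ee_pos": TCP position; "ee_rot": TCP orientation; "force": force on the tool from outside, world axes, zero at the start; "moment": the same for the moment, N m; "gripper_width": finger opening in m.
Only numpy, scipy, OpenCV 4.12 (cv2) and the standard library are available. Lean on these libraries where they do the work, as an engineer would, in place of code of your own. Each camera call takes 0.05 s, during which the arm holds its last target. There are 200 camera calls.

## Working session

There is one attempt and no reset: what is moved stays moved. The work goes in short steps, Python scripts to look and compute and a tool call to move; the robot and the scene stay as the last step left them, time stands still between calls to the robot, and variables do not carry over. Pictures are saved under pics/ and viewed, about 8 in all and at most 12, crops included, and the job is handed in when it is done.

Besides the shell and the picture viewer there is one more tool, called as name(argument=value, ...), one argument or row to a line, values as JSON. move_arm: Moves the arm, as the interface text tells. Shift numbers are shares of 0.025 m and turn numbers shares of 5 degrees, none past 1 either way. Its arguments: {"type":"object","properties":{"moves":{"type":"array"},"squeeze":{"type":"number"}},"required":["moves"]}

```bash
mkdir -p pics
python3 - <<'E'
from bench import bot
import cv2
for n in("top","side"):
    cv2.imwrite(f"pics/{n}0.png",bot.capture(n)[:,:,::-1]); print(n,bot.camera_info(n))
print(bot.camera_info("wrist")); print(bot.read_state())
E
```

```text
top {'fovy': 50.843702077744176, 'cx': 322.4312328429376, 'cy': 197.8330714493242, 'dist': array([0.03281628, 0.        , 0.        , 0.        , 0.        ]), 'eye': array([0.48469075, 0.00729506, 0.92950112]), 'rotation': array([ 0.02141909, -0.02956787, -0.69771033,  0.71544899])}
side {'fovy': 43.8846229106676, 'cx': 320.1698873904837, 'cy': 190.28680320244766, 'dist': array([-0.06178616,  0.        ,  0.        ,  0.        ,  0.        ]), 'eye': array([ 0.05766112, -0.58670819,  1.07482694]), 'rotation': array([ 0.30798149, -0.10855528, -0.32873291,  0.88617032])}
{'fovy': 63.66743032318742, 'cx': 317.2009954102235, 'cy': 197.34795550895842, 'dist': array([0.01036687, 0.        , 0.        , 0.        , 0.        ]), 'tool_from_camera': array([[ 2.43815597e-04,  2.88876078e-01, -9.57366467e-01,
        -1.42331051e-01],
       [-4.03751851e-06,  9.57366496e-01,  2.88876085e-01,
         7.33356086e-02],
       [ 9.99999970e-01, -6.65671103e-05,  2.34587226e-04,
        -2.37416696e-05],
       [ 0.00000000e+00,  0.00000000e+00,  0.00000000e+00,
         1.00000000e+00]])}
{'time': 0.1, 'q': array([ 9.62984277e-01,  3.42673312e-01,  1.52488927e+00, -2.04321300e-07,
        1.27535913e+00, -1.46014501e-01]), 'joint_velocities': array([ 0.00010776, -0.00169297, -0.00215373,  0.00075931,  0.00059901,
        0.00249182]), 'joint_efforts': array([ 1.26805731e-03, -4.34447193e+01, -2.46490914e+01, -1.81769756e-04,
        4.74512985e-03,  4.52819862e-06]), 'ee_pos': array([0.2337148 , 0.46974101, 0.23069616]), 'ee_rot': array([-0.37249093,  0.60158788,  0.3721175 ,  0.60072547]), 'force': array([ 0.3333187 , -0.09188991, -0.6452203 ]), 'moment': array([0.04903813, 0.03393592, 0.00839517]), 'gripper_width': 0.08550423367228907}
```

View pics/top0.png

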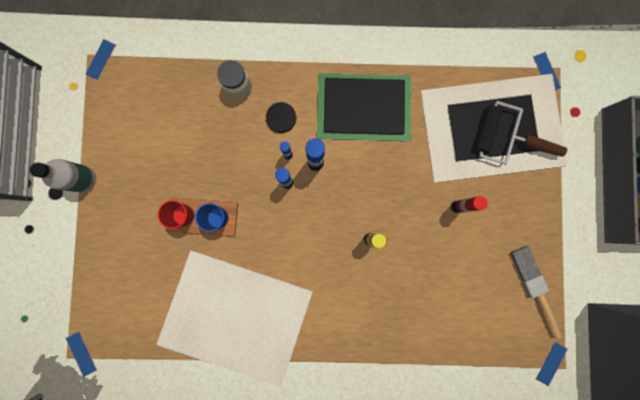

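View pics/side0.png

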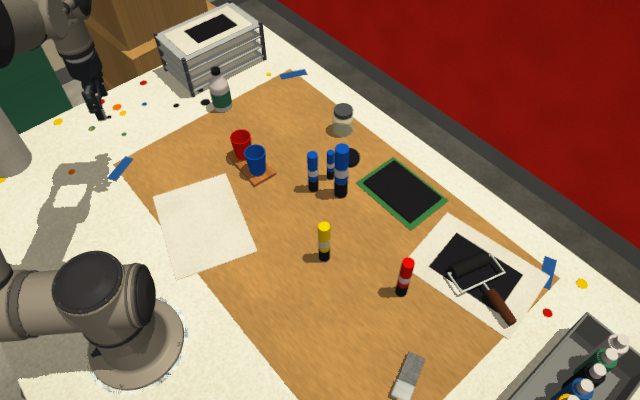

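The side view shows three blue sticks at about (313,170), (331,164) and (342,170). In the top view they're at (284,178), (285,150) and (315,155). The one at (313,170) / (284,178) looks like the middle-sized one. The cups are at (211,217) for blue and (174,214) for red, top view.

```bash
cat > h.py <<'E'
from bench import bot
import cv2, numpy as np
from scipy.spatial.transform import Rotation as R
def cam(n,st=None):
    c=bot.camera_info(n); f=200/np.tan(np.radians(c["fovy"]/2))
    K=np.array([[f,0,c["cx"]],[0,f,c["cy"]],[0,0,1]])
    if n=="wrist":
        T=np.eye(4);T[:3,:3]=R.from_quat(st["ee_rot"]).as_matrix();T[:3,3]=st["ee_pos"]
        T=T@c["tool_from_camera"]; return K,c["dist"],T[:3,:3],T[:3,3]
    q=np.array(c["rotation"]); return K,c["dist"],R.from_quat(q).as_matrix(),c["eye"]
def ray(C,px):
    K,d,Rm,e=C; u=cv2.undistortPoints(np.array([[px]],float),K,d)[0,0]
    return e,Rm@np.array([u[0],-u[1],-1.])
def onz(C,px,z):
    e,v=ray(C,px); return e+v*(z-e[2])/v[2]
def proj(C,P):
    K,d,Rm,e=C; p=Rm.T@(np.array(P,float)-e)
    return cv2.projectPoints(np.array([[p[0],-p[1],-p[2]]]),np.zeros(3),np.zeros(3),K,d)[0][0,0]
def blue(im):
    h=cv2.cvtColor(im,cv2.COLOR_RGB2HSV); return cv2.inRange(h,(105,150,60),(125,255,255))
E
python3 - <<'E'
from h import *
t=cv2.imread("pics/top0.png");s=cv2.imread("pics/side0.png")
a=cv2.resize(t[120:250,150:350],None,fx=4,fy=4,interpolation=cv2.INTER_CUBIC)
cv2.imwrite("pics/topc.png",a)
b=cv2.resize(s[120:220,220:380],None,fx=5,fy=5,interpolation=cv2.INTER_CUBIC)
cv2.imwrite("pics/sidec.png",b)
for n,i in(("top",t),("side",s)):
    m=blue(i[:,:,::-1].copy()); k,l,S,c=cv2.connectedComponentsWithStats(m)
    for j in range(1,k):
        if S[j,4]>15: print(n,S[j],c[j].round(1))
C=cam("top")
print(R.from_matrix(C[2]).as_matrix().round(2))
print("cup?",onz(C,(211,217),.088),"red",onz(C,(174,214),.088))
E
```

```text
top [ 87  41  27  37 408] [99.8 59.3]
top [535  54  18  20 204] [543.2  63.8]
top [554  75   5  14  27] [555.9  82.5]
top [306 139  18  23 331] [314.7 149.8]
top [280 142  10  11  79] [284.7 147.1]
top [276 168  14  16 159] [282.5 175.4]
top [196 204  31  27 633] [210.6 217.1]
top [ 67 333  28  42 493] [ 80.6 353.8]
top [537 344  29  41 477] [551.2 363.6]
side [281  70  25   9 108] [292.8  74. ]
side [245 145  20  31 498] [255.5 159. ]
side [327 144  23  27 440] [339.3 156.6]
side [307 151  10  20 168] [312.  160.6]
side [109 157  23  23 195] [119.8 168.2]
side [327 168   6   4  18] [329.5 169.8]
side [309 177   9   5  35] [312.9 178.9]
side [335 177  12   8  64] [340.4 180.8]
side [542 257  14  32 219] [548.6 269.1]
side [571 377  22  23 168] [579.3 389.7]
[[ 0.02  1.   -0.07]
 [-1.    0.03  0.01]
 [ 0.01  0.07  1.  ]]
cup? [0.50176874 0.21880537 0.088     ] red [0.50595696 0.29179378 0.088     ]
```

View pics/topc.png

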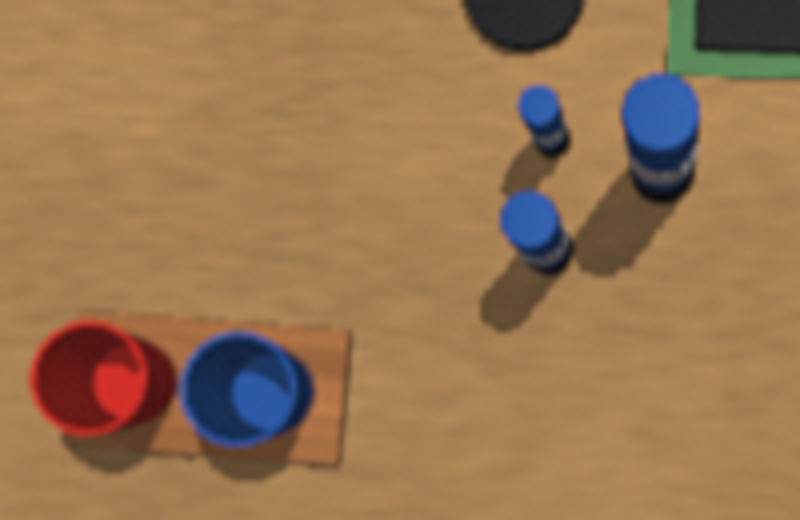

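View pics/sidec.png

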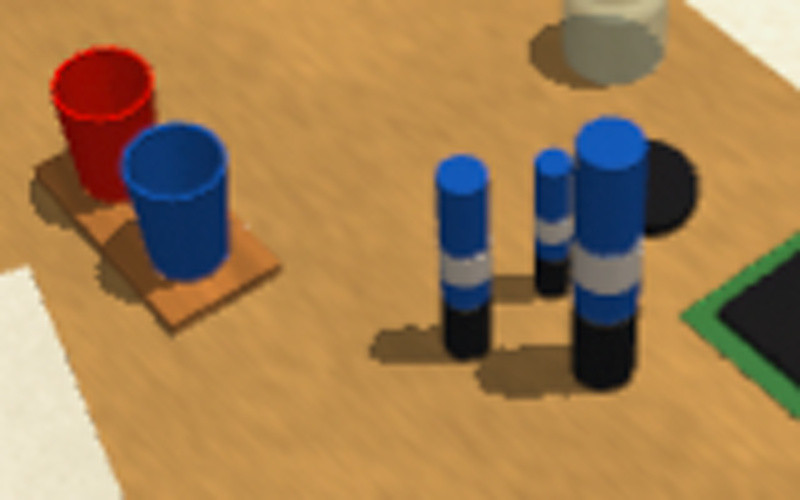

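Run:
```python
from h import *
T=cam("top");S=cam("side")
def tri(a,b):
    p,u=ray(T,a);q,v=ray(S,b);A=np.c_[u,-v];s=np.linalg.lstsq(A,q-p,rcond=None)[0]
    x=p+u*s[0];y=q+v*s[1];return ((x+y)/2).round(4),np.linalg.norm(x-y).round(4)
tc=lambda x,y:(150+(x+.5)/4-.5,120+(y+.5)/4-.5)
sc=lambda x,y:(220+(x+.5)/5-.5,120+(y+.5)/5-.5)
for n,a,b in(("mid",(530,221),(463,174)),("small",(540,106),(554,162)),("big",(661,113),(611,143)),("blue",(239,389),(175,160)),("red",(90,379),(103,86))):
    print(n,tri(tc(*a),sc(*b)))
print("mid z.14",onz(T,tc(530,221),.14), onz(S,sc(463,174),.14))
print("cup",onz(T,tc(239,389),.088),onz(S,sc(175,160),.088))
st=bot.read_state();print(R.from_quat(st["ee_rot"]).as_matrix().round(3))
```

```text
mid (array([0.5832, 0.0751, 0.1452]), np.float64(0.0015))
small (array([0.6446, 0.075 , 0.1103]), np.float64(0.0014))
big (array([0.6283, 0.0147, 0.1852]), np.float64(0.0012))
blue (array([0.5021, 0.22  , 0.095 ]), np.float64(0.0007))
red (array([0.5054, 0.2935, 0.0926]), np.float64(0.0011))
mid z.14 [0.58329194 0.07595149 0.14      ] [0.58681787 0.07840357 0.14      ]
cup [0.50193923 0.22201969 0.088     ] [0.50550694 0.22547347 0.088     ]
[[-0.001 -0.895  0.446]
 [-0.001  0.446  0.895]
 [-1.     0.    -0.001]]
```

The middle-sized marker is at about (0.584, 0.076). The big one is 75 mm away at -54°, so I'll set the jaw axis to about 36°, perpendicular to that. The blue cup is at about (0.503, 0.222).

move_arm(
  moves=[
    {"wx":0.92,"fingers":1},
    {"wx":0.92,"fingers":1},
    {"wx":0.92,"fingers":1},
    {"wx":0.92,"fingers":1},
    {"wx":0.92,"fingers":1},
    {"wx":0.92,"fingers":1},
    {"ty":-1,"tz":0.1,"fingers":1},
    {"ty":-1,"tz":0.1,"fingers":1},
    {"ty":-1,"tz":0.1,"fingers":1},
    {"ty":-1,"tz":0.1,"fingers":1},
    {"ty":-1,"tz":0.1,"fingers":1},
    {"ty":-1,"tz":0.1,"fingers":1},
    {"ty":-1,"tz":0.1,"fingers":1},
    {"ty":-1,"tz":0.1,"fingers":1},
    {"ty":-1,"tz":0.1,"fingers":1},
    {"ty":-1,"tz":0.1,"fingers":1},
    {"ty":-1,"tz":0.1,"fingers":1},
    {"ty":-1,"tz":0.1,"fingers":1},
    {"ty":-1,"tz":0.1,"fingers":1},
    {"ty":-1,"tz":0.1,"fingers":1},
  ],
)

```text
invalid input
```

```bash
cat >> h.py <<'E'
def to(P):
    s=bot.read_state();M=R.from_quat(s["ee_rot"]).as_matrix()
    print("t",s["time"],"pos",s["ee_pos"].round(4),"w",round(s["gripper_width"],4),"F",s["force"].round(1),"toolz ang",np.degrees(np.arctan2(M[1,2],M[0,2])).round(1),"x",M[:,0].round(3))
    d=M.T@(np.array(P)-s["ee_pos"]);print("shift units xyz",(d/.025).round(2))
E
python3 -c "
from h import *
to((.584,.076,.231))"
```

```text
t 0.1 pos [0.2337 0.4697 0.2307] w 0.0855 F [ 0.3 -0.1 -0.6] toolz ang 63.5 x [-0.001 -0.001 -1.   ]
shift units xyz [-1.000e-02 -1.956e+01 -7.860e+00]
```

move_arm(
  moves=[
    {"tx":0,"ty":0,"tz":0,"wx":0.92,"wy":0,"wz":0,"fingers":1},
    {"tx":0,"ty":0,"tz":0,"wx":0.92,"wy":0,"wz":0,"fingers":1},
    {"tx":0,"ty":0,"tz":0,"wx":0.92,"wy":0,"wz":0,"fingers":1},
    {"tx":0,"ty":0,"tz":0,"wx":0.92,"wy":0,"wz":0,"fingers":1},
    {"tx":0,"ty":0,"tz":0,"wx":0.92,"wy":0,"wz":0,"fingers":1},
    {"tx":0,"ty":0,"tz":0,"wx":0.92,"wy":0,"wz":0,"fingers":1},
    {"tx":0,"ty":-1,"tz":0.1,"wx":0,"wy":0,"wz":0,"fingers":1},
    {"tx":0,"ty":-1,"tz":0.1,"wx":0,"wy":0,"wz":0,"fingers":1},
    {"tx":0,"ty":-1,"tz":0.1,"wx":0,"wy":0,"wz":0,"fingers":1},
    {"tx":0,"ty":-1,"tz":0.1,"wx":0,"wy":0,"wz":0,"fingers":1},
    {"tx":0,"ty":-1,"tz":0.1,"wx":0,"wy":0,"wz":0,"fingers":1},
    {"tx":0,"ty":-1,"tz":0.1,"wx":0,"wy":0,"wz":0,"fingers":1},
    {"tx":0,"ty":-1,"tz":0.1,"wx":0,"wy":0,"wz":0,"fingers":1},
    {"tx":0,"ty":-1,"tz":0.1,"wx":0,"wy":0,"wz":0,"fingers":1},
  ],
)

```text
time: 1.27
ee_pos: [0.3632, 0.3111, 0.2249]
ee_rot: [-0.215, 0.679, 0.21, 0.67]
force: [1.0, 0.8, -0.5]
gripper_width: 0.0856
```

```bash
python3 -c "
from h import *
to((.584,.076,.231))"
```

```text
t 1.2667 pos [0.3632 0.3111 0.2249] w 0.0856 F [ 1.   0.8 -0.5] toolz ang 35.0 x [-0.01 -0.01 -1.  ]
shift units xyz [ -0.24 -12.77   1.84]
```

move_arm(
  moves=[
    {"tx":-0.08,"ty":-1,"tz":0.14,"wx":0,"wy":0,"wz":0,"fingers":1},
    {"tx":-0.08,"ty":-1,"tz":0.14,"wx":0,"wy":0,"wz":0,"fingers":1},
    {"tx":-0.08,"ty":-1,"tz":0.14,"wx":0,"wy":0,"wz":0,"fingers":1},
    {"tx":-0.08,"ty":-1,"tz":0.14,"wx":0,"wy":0,"wz":0,"fingers":1},
    {"tx":-0.08,"ty":-1,"tz":0.14,"wx":0,"wy":0,"wz":0,"fingers":1},
    {"tx":-0.08,"ty":-1,"tz":0.14,"wx":0,"wy":0,"wz":0,"fingers":1},
    {"tx":-0.08,"ty":-1,"tz":0.14,"wx":0,"wy":0,"wz":0,"fingers":1},
    {"tx":-0.08,"ty":-1,"tz":0.14,"wx":0,"wy":0,"wz":0,"fingers":1},
    {"tx":-0.08,"ty":-1,"tz":0.14,"wx":0,"wy":0,"wz":0,"fingers":1},
    {"tx":-0.08,"ty":-1,"tz":0.14,"wx":0,"wy":0,"wz":0,"fingers":1},
    {"tx":-0.08,"ty":-0.8,"tz":0.14,"wx":0,"wy":0,"wz":0,"fingers":1},
    {"tx":0,"ty":0,"tz":0,"wx":0,"wy":0,"wz":0,"fingers":1},
  ],
)

```text
time: 2.27
ee_pos: [0.5575, 0.0959, 0.2424]
ee_rot: [-0.214, 0.683, 0.209, 0.667]
force: [0.5, -0.2, 0.1]
gripper_width: 0.0853
```

Run:
```python
from h import *
to((.584,.076,.231))
s=bot.read_state();im=bot.capture("wrist");cv2.imwrite("pics/w1.png",im[:,:,::-1])
C=cam("wrist",s);print(proj(C,(.584,.076,.14)),proj(C,(.584,.076,0)),proj(C,(.628,.015,.18)))
```

```text
t 2.2667 pos [0.5575 0.0959 0.2424] w 0.0853 F [ 0.5 -0.2  0.1] toolz ang 34.8 x [-0.02  -0.013 -1.   ]
shift units xyz [ 0.45 -1.26  0.43]
[332.82995731 233.63080253] [330.32435335 188.76301391] [334.43385741 345.04502737]
```

View pics/w1.png

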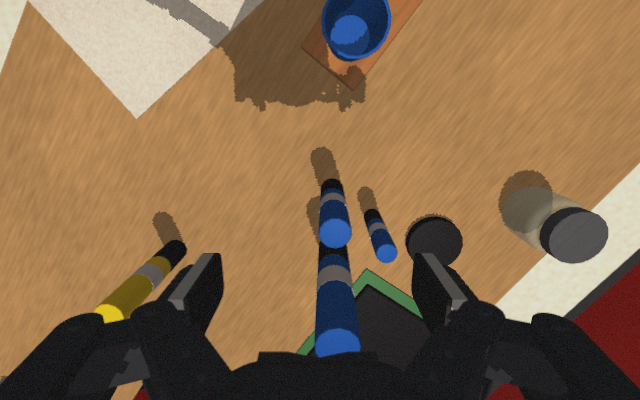

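The wrist view shows the tail disc at about (336,233), against a prediction of (333,234). It is well centred, so I'll refine and line up above it.

```bash
cat >> h.py <<'E'
def tilt():
    M=R.from_quat(bot.read_state()["ee_rot"]).as_matrix()
    r=R.align_vectors([[0,0,-1]],[M[:,0]])[0].as_rotvec()
    print("turn units",(np.degrees(M.T@r)/5).round(2))
E
python3 - <<'E'
from h import *
s=bot.read_state();p=onz(cam("wrist",s),(336,233),.14);print(p)
to((.585,.076,.24));tilt()
E
```

```text
[0.58426122 0.07933141 0.14      ]
t 2.3167 pos [0.5562 0.0971 0.242 ] w 0.0856 F [-0.3  0.3 -1.2] toolz ang 34.8 x [-0.022 -0.013 -1.   ]
shift units xyz [ 0.07 -1.35  0.47]
turn units [-0.   -0.29 -0.02]
```

move_arm(
  moves=[
    {"tx":0,"ty":-0.63,"tz":0.25,"wx":0,"wy":-0.15,"wz":0,"fingers":1},
    {"tx":0,"ty":-0.63,"tz":0.25,"wx":0,"wy":-0.15,"wz":0,"fingers":1},
    {"tx":0,"ty":0,"tz":0,"wx":0,"wy":0,"wz":0,"fingers":1},
  ],
)

```text
time: 2.57
ee_pos: [0.5837, 0.0794, 0.2406]
ee_rot: [-0.21, 0.675, 0.213, 0.674]
force: [-0.0, 0.1, 0.4]
gripper_width: 0.0854
```

```bash
python3 -c "
from h import *
to((.5845,.078,.088));tilt()"
```

```text
t 2.5667 pos [0.5837 0.0794 0.2406] w 0.0854 F [-0.   0.1  0.4] toolz ang 34.9 x [-0.003  0.004 -1.   ]
shift units xyz [ 6.1  -0.09 -0.01]
turn units [-0.    0.   -0.06]
```

move_arm(
  moves=[
    {"tx":0.9,"ty":-0.09,"tz":0,"wx":0,"wy":0,"wz":-0.06,"fingers":1},
    {"tx":0.9,"ty":0,"tz":0,"wx":0,"wy":0,"wz":0,"fingers":1},
    {"tx":0.9,"ty":0,"tz":0,"wx":0,"wy":0,"wz":0,"fingers":1},
    {"tx":0.8,"ty":0,"tz":0,"wx":0,"wy":0,"wz":0,"fingers":1},
  ],
)

```text
time: 2.9
ee_pos: [0.5867, 0.0799, 0.1552]
ee_rot: [-0.213, 0.671, 0.211, 0.678]
force: [0.5, -1.0, 0.5]
gripper_width: 0.0853
```

Run:
```python
from h import *
to((.5845,.078,.088));tilt()
s=bot.read_state();im=bot.capture("wrist");cv2.imwrite("pics/w2.png",im[:,:,::-1])
print(proj(cam("wrist",s),(.5845,.078,.14)))
```

```text
t 2.9 pos [0.5867 0.0799 0.1552] w 0.0853 F [ 0.5 -1.   0.5] toolz ang 34.9 x [ 0.01   0.001 -1.   ]
shift units xyz [ 2.69  0.   -0.14]
turn units [-0.    0.1   0.05]
[311.36072968 244.02772119]
```

View pics/w2.png

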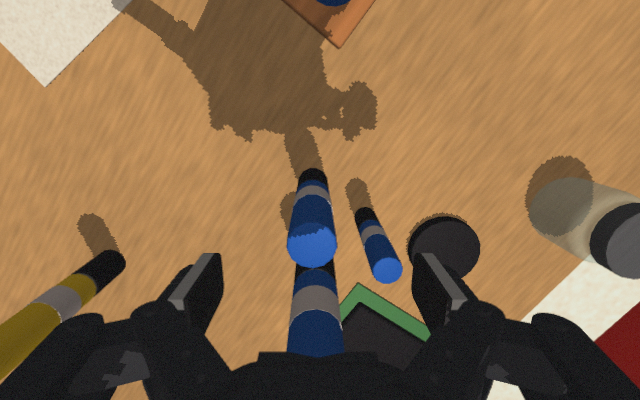

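move_arm(
  moves=[
    {"tx":0.7,"ty":0,"tz":-0.14,"wx":0,"wy":0.1,"wz":0.05,"fingers":1},
    {"tx":0.7,"ty":0,"tz":0,"wx":0,"wy":0,"wz":0,"fingers":1},
    {"tx":0.7,"ty":0,"tz":0,"wx":0,"wy":0,"wz":0,"fingers":1},
    {"tx":0.45,"ty":0,"tz":0,"wx":0,"wy":0,"wz":0,"fingers":1},
    {"tx":0,"ty":0,"tz":0,"wx":0,"wy":0,"wz":0,"fingers":1},
  ],
)

```text
time: 3.37
ee_pos: [0.5784, 0.0816, 0.0857]
ee_rot: [-0.212, 0.678, 0.215, 0.671]
force: [-0.5, 0.2, 0.0]
gripper_width: 0.0856
```

```bash
python3 -c "
from h import *
to((.5845,.078,.088));tilt()"
```

```text
t 3.3667 pos [0.5784 0.0816 0.0857] w 0.0856 F [-0.5  0.2  0. ] toolz ang 35.1 x [-0.011  0.001 -1.   ]
shift units xyz [-0.1  -0.26  0.12]
turn units [-0.   -0.1  -0.08]
```

move_arm(
  moves=[
    {"tx":-0.1,"ty":-0.25,"tz":0.12,"wx":0,"wy":-0.1,"wz":-0.08,"fingers":1},
    {"tx":0,"ty":0,"tz":0,"wx":0,"wy":0,"wz":0,"fingers":1},
  ],
)

```text
time: 3.53
ee_pos: [0.5848, 0.079, 0.0894]
ee_rot: [-0.213, 0.674, 0.214, 0.674]
force: [0.6, -0.7, 0.5]
gripper_width: 0.085
```

```bash
python3 -c "
from h import *
to((.5845,.078,.088));tilt()"
```

```text
t 3.5333 pos [0.5848 0.079  0.0894] w 0.085 F [ 0.6 -0.7  0.5] toolz ang 35.2 x [ 0.001  0.001 -1.   ]
shift units xyz [ 0.06 -0.03 -0.03]
turn units [-0.    0.01 -0.  ]
```

Well aligned, so I'll close.

move_arm(
  moves=[
    {"tx":0,"ty":0,"tz":0,"wx":0,"wy":0,"wz":0,"fingers":-1},
    {"tx":0,"ty":0,"tz":0,"wx":0,"wy":0,"wz":0,"fingers":-1},
    {"tx":0,"ty":0,"tz":0,"wx":0,"wy":0,"wz":0,"fingers":-1},
    {"tx":0,"ty":0,"tz":0,"wx":0,"wy":0,"wz":0,"fingers":-1},
    {"tx":0,"ty":0,"tz":0,"wx":0,"wy":0,"wz":0,"fingers":-1},
    {"tx":0,"ty":0,"tz":0,"wx":0,"wy":0,"wz":0,"fingers":-1},
    {"tx":0,"ty":0,"tz":0,"wx":0,"wy":0,"wz":0,"fingers":-1},
    {"tx":0,"ty":0,"tz":0,"wx":0,"wy":0,"wz":0,"fingers":-1},
    {"tx":0,"ty":0,"tz":0,"wx":0,"wy":0,"wz":0,"fingers":-1},
    {"tx":0,"ty":0,"tz":0,"wx":0,"wy":0,"wz":0,"fingers":-1},
  ],
  squeeze=45,
)

```text
time: 4.37
ee_pos: [0.5868, 0.0792, 0.094]
ee_rot: [-0.214, 0.672, 0.213, 0.677]
force: [-1.0, 0.4, 1.5]
gripper_width: 0.0271
```

```bash
python3 -c "
from h import *
to((.5845,.078,.088));tilt()"
```

```text
t 4.3667 pos [0.5868 0.0792 0.094 ] w 0.0271 F [-1.   0.4  1.5] toolz ang 35.1 x [ 0.007  0.001 -1.   ]
shift units xyz [ 0.24  0.01 -0.1 ]
turn units [-0.    0.07  0.04]
```

move_arm(
  moves=[
    {"tx":-0.5,"ty":0,"tz":0,"wx":0,"wy":0,"wz":0,"fingers":-1},
    {"tx":-0.9,"ty":0,"tz":0,"wx":0,"wy":0,"wz":0,"fingers":-1},
    {"tx":-0.9,"ty":0,"tz":0,"wx":0,"wy":0,"wz":0,"fingers":-1},
    {"tx":-0.9,"ty":0,"tz":0,"wx":0,"wy":0,"wz":0,"fingers":-1},
    {"tx":-0.9,"ty":0,"tz":0,"wx":0,"wy":0,"wz":0,"fingers":-1},
    {"tx":-0.9,"ty":0,"tz":0,"wx":0,"wy":0,"wz":0,"fingers":-1},
  ],
)

```text
time: 4.87
ee_pos: [0.5821, 0.079, 0.2164]
ee_rot: [-0.212, 0.677, 0.215, 0.671]
force: [0.1, 0.5, -1.7]
gripper_width: 0.0268
```

Run:
```python
from h import *
to((.503,.222,.22));tilt()
s=bot.read_state();im=bot.capture("wrist");t=bot.capture("side");cv2.imwrite("pics/w3.png",np.hstack([cv2.resize(im,(400,250)),t[80:330,150:550]])[:,:,::-1])
```

```text
t 4.8667 pos [0.5821 0.079  0.2164] w 0.0268 F [ 0.1  0.5 -1.7] toolz ang 35.1 x [-0.009  0.001 -1.   ]
shift units xyz [-0.11  6.5   0.7 ]
turn units [-0.   -0.08 -0.07]
```

View pics/w3.png

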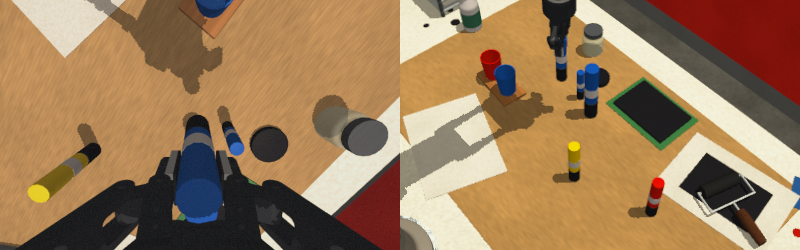

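The marker is held upright, and the other things haven't moved. Next I'll carry it to the cup.

move_arm(
  moves=[
    {"tx":-0.4,"ty":0.5,"tz":0.05,"wx":0,"wy":-0.08,"wz":-0.07,"fingers":-1},
    {"tx":-0.1,"ty":0.9,"tz":0.1,"wx":0,"wy":0,"wz":0,"fingers":-1},
    {"tx":-0.1,"ty":0.9,"tz":0.1,"wx":0,"wy":0,"wz":0,"fingers":-1},
    {"tx":0,"ty":0.9,"tz":0.1,"wx":0,"wy":0,"wz":0,"fingers":-1},
    {"tx":0,"ty":0.9,"tz":0.1,"wx":0,"wy":0,"wz":0,"fingers":-1},
    {"tx":0,"ty":0.7,"tz":0.1,"wx":0,"wy":0,"wz":0,"fingers":-1},
    {"tx":0,"ty":0.4,"tz":0,"wx":0,"wy":0,"wz":0,"fingers":-1},
    {"tx":0,"ty":0,"tz":0,"wx":0,"wy":0,"wz":0,"fingers":-1},
  ],
)

```text
time: 5.63
ee_pos: [0.5134, 0.1998, 0.2313]
ee_rot: [-0.213, 0.674, 0.212, 0.675]
force: [0.4, -0.2, -1.0]
gripper_width: 0.0272
```

Run:
```python
from h import *
to((.503,.222,.225));tilt()
s=bot.read_state();im=bot.capture("wrist");t=bot.capture("side");cv2.imwrite("pics/w4.png",np.hstack([cv2.resize(im,(480,300)),cv2.resize(t[60:210,190:350],(320,300))])[:,:,::-1])
C=cam("wrist",s)
print("cup",proj(C,(.503,.222,.088)))
p=s["ee_pos"];M=R.from_quat(s["ee_rot"]).as_matrix();b=p+M[:,0]*.094
print("cap",b,proj(C,b))
```

```text
t 5.6333 pos [0.5134 0.1998 0.2313] w 0.0272 F [ 0.4 -0.2 -1. ] toolz ang 35.0 x [ 0.003 -0.    -1.   ]
shift units xyz [0.25 0.97 0.17]
turn units [-0.    0.02  0.02]
cup [321.62327728 157.37247288]
cap [0.51360833 0.19972667 0.13725961] [317.13049559 199.86091385]
```

View pics/w4.png

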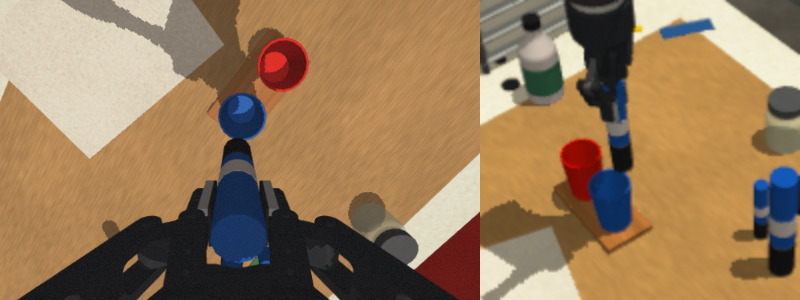

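The blue cup's mouth is at wrist pixel (323,156), against a prediction of (322,157). The cap edge is also where I expected it, so I'll move over the cup.

move_arm(
  moves=[
    {"tx":0,"ty":0.5,"tz":0.1,"wx":0,"wy":0,"wz":0,"fingers":-1},
    {"tx":0,"ty":0.5,"tz":0.1,"wx":0,"wy":0.02,"wz":0.02,"fingers":-1},
    {"tx":0,"ty":0,"tz":0,"wx":0,"wy":0,"wz":0,"fingers":-1},
  ],
)

```text
time: 5.98
ee_pos: [0.5051, 0.2209, 0.2308]
ee_rot: [-0.211, 0.675, 0.21, 0.675]
force: [-0.2, -0.0, -0.2]
gripper_width: 0.0269
```

```bash
python3 -c "
from h import *
to((.503,.2225,.110));tilt()"
```

```text
t 5.9833 pos [0.5051 0.2209 0.2308] w 0.0269 F [-0.2 -0.  -0.2] toolz ang 34.7 x [ 0.001 -0.001 -1.   ]
shift units xyz [ 4.83  0.11 -0.03]
turn units [-0.    0.    0.02]
```

Descending until the cap is just inside the mouth, then checking.

move_arm(
  moves=[
    {"tx":0.6,"ty":0.1,"tz":0,"wx":0,"wy":0,"wz":0,"fingers":-1},
    {"tx":0.6,"ty":0,"tz":0,"wx":0,"wy":0,"wz":0,"fingers":-1},
    {"tx":0.5,"ty":0,"tz":0,"wx":0,"wy":0,"wz":0,"fingers":-1},
    {"tx":0,"ty":0,"tz":0,"wx":0,"wy":0,"wz":0,"fingers":-1},
  ],
)

```text
time: 6.32
ee_pos: [0.5049, 0.2233, 0.1877]
ee_rot: [-0.211, 0.674, 0.21, 0.676]
force: [-0.4, -0.3, -1.3]
gripper_width: 0.0269
```

Run:
```python
from h import *
to((.503,.2225,.110));tilt()
im=bot.capture("wrist");t=bot.capture("side");cv2.imwrite("pics/w5.png",np.hstack([im[100:300,200:440].repeat(2,0).repeat(2,1),cv2.resize(t[60:210,190:350],(320,400))])[:,:,::-1])
```

```text
t 6.3167 pos [0.5049 0.2233 0.1877] w 0.0269 F [-0.4 -0.3 -1.3] toolz ang 34.7 x [ 0.004 -0.001 -1.   ]
shift units xyz [ 3.11  0.03 -0.09]
turn units [-0.    0.03  0.03]
```

View pics/w5.png

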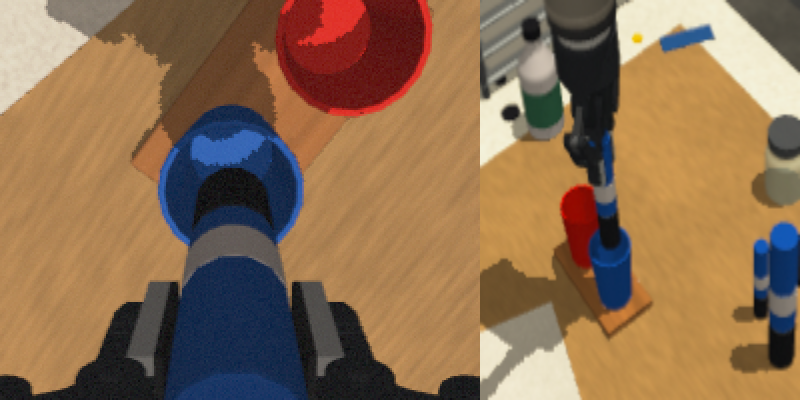

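The cap is centred in the mouth, with the marker at x=232 and the cup at x=231 in the crop. I'll keep going down.

move_arm(
  moves=[
    {"tx":0.6,"ty":0,"tz":-0.08,"wx":0,"wy":0,"wz":0.03,"fingers":-1},
    {"tx":0.6,"ty":0,"tz":0,"wx":0,"wy":0,"wz":0,"fingers":-1},
    {"tx":0.6,"ty":0,"tz":0,"wx":0,"wy":0,"wz":0,"fingers":-1},
    {"tx":0.5,"ty":0,"tz":0,"wx":0,"wy":0,"wz":0,"fingers":-1},
    {"tx":0,"ty":0,"tz":0,"wx":0,"wy":0,"wz":0,"fingers":-1},
  ],
)

```text
time: 6.83
ee_pos: [0.5096, 0.2229, 0.137]
ee_rot: [-0.21, 0.669, 0.21, 0.682]
force: [-0.6, 0.1, -0.2]
gripper_width: 0.0272
```

```bash
python3 -c "
from h import *
to((.503,.2225,.110));tilt()"
```

```text
t 6.8333 pos [0.5096 0.2229 0.137 ] w 0.0272 F [-0.6  0.1 -0.2] toolz ang 34.6 x [ 0.018  0.005 -1.   ]
shift units xyz [ 1.08  0.14 -0.24]
turn units [-0.    0.2   0.06]
```

Correcting the drift and tilt, then going down in small steps.

move_arm(
  moves=[
    {"tx":0,"ty":0.14,"tz":-0.24,"wx":0,"wy":0.2,"wz":0.06,"fingers":-1},
    {"tx":0.4,"ty":0,"tz":0,"wx":0,"wy":0,"wz":0,"fingers":-1},
    {"tx":0.3,"ty":0,"tz":0,"wx":0,"wy":0,"wz":0,"fingers":-1},
    {"tx":0,"ty":0,"tz":0,"wx":0,"wy":0,"wz":0,"fingers":-1},
  ],
)

```text
time: 7.17
ee_pos: [0.5044, 0.2226, 0.122]
ee_rot: [-0.21, 0.674, 0.21, 0.677]
force: [1.2, -0.8, -1.0]
gripper_width: 0.0272
```

```bash
python3 -c "
from h import *
to((.503,.2225,.110));tilt()"
```

```text
t 7.1667 pos [0.5044 0.2226 0.122 ] w 0.0272 F [ 1.2 -0.8 -1. ] toolz ang 34.6 x [ 0.005  0.001 -1.   ]
shift units xyz [ 0.48  0.03 -0.05]
turn units [0.   0.05 0.02]
```

move_arm(
  moves=[
    {"tx":0.2,"ty":0,"tz":-0.05,"wx":0,"wy":0.05,"wz":0,"fingers":-1},
    {"tx":0.2,"ty":0,"tz":0,"wx":0,"wy":0,"wz":0,"fingers":-1},
    {"tx":0.15,"ty":0,"tz":0,"wx":0,"wy":0,"wz":0,"fingers":-1},
  ],
)

```text
time: 7.42
ee_pos: [0.5049, 0.2221, 0.1113]
ee_rot: [-0.211, 0.673, 0.209, 0.677]
force: [-8.6, -4.1, 47.1]
gripper_width: 0.0267
```

```bash
python3 -c "
from h import *
to((.503,.2225,.110));tilt()"
```

```text
t 7.4167 pos [0.5049 0.2221 0.1113] w 0.0267 F [-8.6 -4.1 47.1] toolz ang 34.6 x [ 0.006 -0.001 -1.   ]
shift units xyz [ 0.05  0.06 -0.05]
turn units [0.   0.04 0.05]
```

It has reached the cup floor: 47 N, with the TCP at 0.111 as predicted. I'll ease off slightly and open.

move_arm(
  moves=[
    {"tx":-0.06,"ty":0,"tz":0,"wx":0,"wy":0,"wz":0,"fingers":-1},
    {"tx":0,"ty":0,"tz":0,"wx":0,"wy":0,"wz":0,"fingers":1},
    {"tx":0,"ty":0,"tz":0,"wx":0,"wy":0,"wz":0,"fingers":1},
    {"tx":0,"ty":0,"tz":0,"wx":0,"wy":0,"wz":0,"fingers":1},
    {"tx":0,"ty":0,"tz":0,"wx":0,"wy":0,"wz":0,"fingers":1},
    {"tx":0,"ty":0,"tz":0,"wx":0,"wy":0,"wz":0,"fingers":1},
    {"tx":0,"ty":0,"tz":0,"wx":0,"wy":0,"wz":0,"fingers":1},
    {"tx":0,"ty":0,"tz":0,"wx":0,"wy":0,"wz":0,"fingers":1},
    {"tx":0,"ty":0,"tz":0,"wx":0,"wy":0,"wz":0,"fingers":1},
  ],
)

```text
time: 8.17
ee_pos: [0.5055, 0.2222, 0.1128]
ee_rot: [-0.211, 0.673, 0.209, 0.678]
force: [-0.2, -0.1, 0.0]
gripper_width: 0.0857
```

```bash
python3 -c "
from h import *
to((.503,.2225,.22));tilt()"
```

```text
t 8.1667 pos [0.5055 0.2222 0.1128] w 0.0857 F [-0.2 -0.1  0. ] toolz ang 34.6 x [ 0.007 -0.001 -1.   ]
shift units xyz [-4.29  0.05 -0.05]
turn units [-0.    0.06  0.06]
```

move_arm(
  moves=[
    {"tx":-0.6,"ty":0,"tz":0,"wx":0,"wy":0,"wz":0,"fingers":1},
    {"tx":-0.9,"ty":0,"tz":0,"wx":0,"wy":0,"wz":0,"fingers":1},
    {"tx":-0.9,"ty":0,"tz":0,"wx":0,"wy":0,"wz":0,"fingers":1},
    {"tx":-0.9,"ty":0,"tz":0,"wx":0,"wy":0,"wz":0,"fingers":1},
    {"tx":-0.9,"ty":0,"tz":0,"wx":0,"wy":0,"wz":0,"fingers":1},
    {"tx":-0.9,"ty":0,"tz":0,"wx":0,"wy":0,"wz":0,"fingers":1},
    {"tx":0,"ty":0,"tz":0,"wx":0,"wy":0,"wz":0,"fingers":1},
  ],
)

```text
time: 8.75
ee_pos: [0.5031, 0.2219, 0.2433]
ee_rot: [-0.211, 0.675, 0.209, 0.675]
force: [-0.4, 0.1, 0.4]
gripper_width: 0.0856
```

Run:
```python
from h import *
to((.503,.2225,.22))
im=bot.capture("wrist");t=bot.capture("side");cv2.imwrite("pics/w6.png",np.hstack([cv2.resize(im,(400,300)),t[60:360,180:580]])[:,:,::-1])
```

```text
t 8.75 pos [0.5031 0.2219 0.2433] w 0.0856 F [-0.4  0.1  0.4] toolz ang 34.6 x [ 0.    -0.003 -1.   ]
shift units xyz [0.93 0.02 0.01]
```

View pics/w6.png

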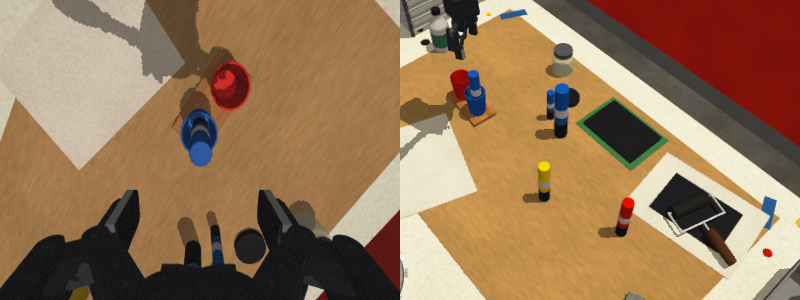

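The marker stands in the blue cup with only the tail and white band showing. The gripper is clear, and the red and yellow markers haven't moved.

```bash
python3 -c "
from bench import bot
print(bot.hand_in())"
```

```text
the job is handed in; nothing more can be done
None
```

The middle-sized blue marker now stands cap down in the blue cup, all the way in. I let go of it, moved the gripper clear and handed the job in at about 8.9 s of robot time.

- **Seating:** the cap met the cup floor at the expected height (TCP at 0.111 m). The wrist force read 47 N at that moment, above my usual light touch but under the 120 N wrist limit. It fell back to about zero after release.
- **Final pictures:** the last wrist and side views show the marker upright in the cup. The red and yellow markers, the other two blue ones and the rest of the scene look unmoved.
- **Disagreements:** the top and side cameras differed by about 4–5 mm on the marker and cup positions. The close-up wrist views settled that to within 1–2 mm. The arm also drifted a few millimetres between steps, which I corrected as I went. My first move call was refused for its format and moved nothing.

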